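# Comb the loose steel rods into the grooves of the tray

## Task

Take the rake from its rest, set its two feet down on the tray's side rails at the plain flat end, and comb it along the whole tray to the far end, its feet pressed lightly on the rails all the way (about 3 to 8 newtons, never over 12), so that all three loose rods turn parallel and drop into the grooves, one in each; where it catches, ease back and go on. Then stand the rake back on its rest. Move the rods only with the rake, never with the fingers, and leave the loose black-capped vial and the rubber stopper beside the work where they are.

Things in the scene. Friction and masses are not known exactly. Their poses are not given: they have to be found in the camera images.
- tray: Fixed grooved tray, 216 mm long (x), 144 wide (y): grey frame 18 mm high, white liner. Origin: centre of underside, z up. A flat apron (x -102..-48) is the start end; then 10 ridges 4 mm wide, at x = -48, -32 .. +96, run along y. The 9 grooves between are 12 mm wide, 10.5 deep: a rod in one lies just below the ridge tops and the rake passes over it. Heights do not show the sag (see pass_start).
- pass_start (a point): Tray point (-85, 0, 39 mm), over the apron at the nominal height of the rail tops: the rake's origin starts here, clear behind all rods. The liner lies on a foam pad that has settled: the rail tops may be up to 6.5 mm lower than nominal and slope along x by up to 0.02 rad either way (2 mm at the ends). Neither shows in the poses: feel for it. Pressed down, the liner gives 1 mm per 8 N.
- pass_end (a point): Tray point (+85, 0, 39 mm) at the far end, where the rake's origin ends its pass. The rails that its feet slide on are the liner's long edges, 12 mm wide, at y = -62..-50 and +50..+62 mm, over its full length (x -102..+102); they are the tray's highest part, 7 mm above the apron and the ridge tops.
- rake: Rake, 126 mm wide (y), 0.16 kg, same front and back. Origin: middle, level with the undersides of its two feet, z up. Feet 22 mm long (x), 12 wide, centred at y = -57 and +57; 7 tines, 5 mm thick in x, over y -45..+45, reach 6 mm below the feet, so 1 mm above the ridges when the feet are on the rails. Bar 8..20 mm above the origin. Starts standing on the rest.
- rake_grip (a point): Where to hold the rake: middle of its black grip block, 55 mm above the rake's origin. The block is 16 mm thick in the rake's x (close the fingers along x), 30 mm wide in y, and spans 24 to 80 mm above the origin.
- rest: Fixed rest of the rake: grey base 60 mm (x) by 156 mm (y) with two blocks, 44 mm long in x, tops 24 mm above the origin, that carry the rake's feet; outer lips, inner faces at y = -71 and +71 mm, 30 mm high, leave 8 mm beside the rake each side. Origin: centre of underside, z up. The rake stands on it with its y along the rest's y, either way round.
- rod_0: Plain round steel rod, polished, slippery (friction about 0.2), with rounded ends, 10 mm thick, 88 mm long, about 50 g. Origin at its middle, on its axis; y runs along it. The three rods start skewed across the tops of the ridges (20 to 45 degrees off the grooves), between the rails, apart. Pushed, a rod can catch half fallen between a tine and a ridge (push over 8 N): draw back 10 mm and it drops.
- rod_1: Plain round steel rod, polished, slippery (friction about 0.2), with rounded ends, 10 mm thick, 88 mm long, about 50 g. Origin at its middle, on its axis; y runs along it. The three rods start skewed across the tops of the ridges (20 to 45 degrees off the grooves), between the rails, apart. Pushed, a rod can catch half fallen between a tine and a ridge (push over 8 N): draw back 10 mm and it drops.
- rod_2: Plain round steel rod, polished, slippery (friction about 0.2), with rounded ends, 10 mm thick, 88 mm long, about 50 g. Origin at its middle, on its axis; y runs along it. The three rods start skewed across the tops of the ridges (20 to 45 degrees off the grooves), between the rails, apart. Pushed, a rod can catch half fallen between a tine and a ridge (push over 8 N): draw back 10 mm and it drops.
- vial: Bystander: a small clear vial with a black cap, 23 mm wide, 47 mm high, origin at its base. Leave it.
- stopper: Bystander: a red-brown rubber stopper, a short cone 29 mm wide, 24 mm high, origin at its base. Leave it.
Not all that is in view belongs to the job. Leave any pink or yellow look-alike of the rod_0 alone. Leave any red look-alike of the rod_1 alone.

How it is judged:
By the outcome, as a careful person would: the job done as asked, in the order asked, and still so for the second after the job is handed in, with the robot touching nothing.
It also fails if it takes over 72 s, if anything falls off the work surface, if the arm or the gripper's body presses on something with over 40 N, if the wrist force passes 120 N, or if a joint passes its speed limit or range.

## Robot

A 7-joint arm with a two-finger parallel gripper is mounted at the origin on a cart in front of the work surface, level with it; the furniture and walls round the work are solid. World frame = base frame: x ahead of the robot, y to its left, z up, the work surface at z = 0. Lengths are in m, angles in rad, forces in N, time in s.
With the tool pointing down it reaches from about 0.425 to 0.825 m from the base axis. Payload 3.6 kg.
Tool frame: the origin (TCP) lies on the centre line of the jaws, within the pads' length; the fingertips stand 14 mm ahead of it and the grasp point (between the pads) lies 5 mm behind it; x points along the fingers, z is the direction in which the jaws open and shut, and the axes are right-handed (so a half turn about x gives the same grasp; the last joint's range is limited). The gripper opens to 93 mm and grips with 3 to 60 N. Pads are 15 mm wide; open, the fingers measure 128 mm over their backs; the gripper's body (75 mm by 188 mm) begins 65 mm behind the grasp point.
Start: joints at [-1.3, 0.615, -0.013, 1.423, 0.008, 1.103, -0.04], TCP at [0.191, 0.621, 0.233] pointing down, gripper open.
Joint ranges: [-3.12, 3.12], [-0.3, 2.06], [-1.34, 1.32], [0.26, 2.42], [-1.36, 4.5], [0.01, 1.98], [-2.84, 2.84]. Speed limits (rad/s): [2.79, 2.79, 3.14, 3.14, 3.14, 3.14, 3.14].

## Interface

Orientations are given as a unit quaternion [x, y, z, w].
In Python, from rig import env gives the robot as it stands.
- The arm moves only by the tool play_rows, never from a script. Its argument "moves" is a list of rows, each a list of 5 numbers: the shift along the tool's x, y, z in cm, then the turn about the tool's x in rad, then the finger opening in cm, from 0 to 9.3. In form: [[dx, dy, dz, twist, claw], ...]. A call has 1 to 5 rows; each row is the pose to reach, as a shift and turn from the pose commanded when the call began, along the tool's axes at that moment; what a row does not reach only later rows make up. A row lasts 1/8 s, in which the tool goes at most 62.5 mm and 10.7 degrees, less where a joint would pass 70% of its speed; a pose out of reach is approached as far as the arm can. A call with a gripper value outside its range is refused whole. The fingers move at their own pace and stop on an object; "newtons" is the grip in N (left out, the last holds). Time passes only in rows, so rows that repeat a pose let the fingers close. It gives the time, the measured TCP pose, the force and the opening at its end, in the units of the state.
- env.get_obs(): the state, without advancing time (a new reading comes with each control period).
- env.grab_frame(name): name is "scene" or "top" or "wrist"; returns the picture (480x640x3 uint8, red, green, blue); there is no depth.
- env.camera_params(name): a dict with "fovy" (degrees; the focal length in pixels is half the picture's height over the tangent of half this angle, whatever the lens; pixels are square), "cx", "cy" (the principal point, pixels), "distortion" ([k1, k2, p1, p2, k3] as OpenCV has them; the pictures are not rectified), "origin" and "rotation" of the camera in the world. Camera axes: x right, y up, looking along -z (the intrinsics and any distortion apply to the point x, -y, -z); pixel columns grow to the right and rows downward; lengths in m; the calibration is good to about 2 mm. A picture is of the moment at which its call begins: read the wrist's pose just before it. camera_params takes no time and is no camera call; for the wrist camera it gives the pose at the moment of the call.
- env.close_job(): hands the job in, once; it reports no verdict.
The state is a dict: "clock": time; "qpos": joint angles; "qd": joint speeds; "joint_efforts": joint torques, N m; "tcp_pos": TCP position; "orientation": TCP orientation; "force": force on the tool from outside, world axes, zero at the start; "wrist_torque": the same for the moment, N m; "gripper_width": opening from 0.0 (shut) to 1.0 (fully open).
Only numpy, scipy, OpenCV 4.12 (cv2) and the standard library are available. Lean on these libraries where they do the work, as an engineer would, in place of code of your own. Each camera call takes 0.05 s, during which the arm holds its last target. There are 200 camera calls.

## Working session

There is one attempt and no reset: what is moved stays moved. The work goes in short steps, Python scripts to look and compute and a tool call to move; the robot and the scene stay as the last step left them, time stands still between calls to the robot, and variables do not carry over. Pictures are saved under pics/ and viewed, about 8 in all and at most 12, crops included, and the job is handed in when it is done.

Besides the shell and the picture viewer there is one more tool, called in YAML: its name, and indented under it one key for each argument. play_rows: Moves the arm, as the interface text tells. Its arguments: {"type":"object","properties":{"moves":{"type":"array","items":{"type":"array","items":{"type":"number"}}},"newtons":{"type":"number"}},"required":["moves"]}

```bash
mkdir -p pics; ls; python3 - <<'E'
from rig import env
import cv2
for n in ("scene","top"):
    p=env.camera_params(n); print(n,p)
    cv2.imwrite(f"pics/{n}0.png",cv2.cvtColor(env.grab_frame(n),cv2.COLOR_RGB2BGR))
print(env.get_obs()); print(env.camera_params("wrist"))
E
```

```text
pics
scene {'fovy': 49.21337169333366, 'cx': 317.40172293505765, 'cy': 239.81645831969368, 'distortion': array([-0.14383332,  0.        ,  0.        ,  0.        ,  0.        ]), 'origin': array([-0.32169086,  0.3067627 ,  0.82588775]), 'rotation': array([-0.23949607,  0.3766841 ,  0.76425024, -0.46548071])}
top {'fovy': 55.35035378397182, 'cx': 319.8265503680123, 'cy': 245.06895005071135, 'distortion': array([-0.01374825,  0.        ,  0.        ,  0.        ,  0.        ]), 'origin': array([ 0.45799017, -0.1582377 ,  1.06045036]), 'rotation': array([ 0.05045966, -0.0277986 , -0.6985335 ,  0.71325452])}
{'clock': 0.1, 'qpos': array([-1.29949358,  0.61581463, -0.01262787,  1.42470279,  0.00811846,
        1.1034212 , -0.04041683]), 'qd': array([-0.00191391, -0.00186677,  0.00154007, -0.00259196,  0.00129235,
        0.00055255, -0.00018849]), 'joint_efforts': array([ 1.55977614e-03, -4.60043907e+01,  2.10122075e-01, -1.66246712e+01,
       -6.11887523e-02,  1.68948382e-02,  1.03646823e-04]), 'tcp_pos': array([0.1905134 , 0.62075071, 0.23161395]), 'orientation': array([-0.42080312,  0.56927351,  0.41981676,  0.5679844 ]), 'force': array([ 0.23731896, -0.19603128,  0.44442528]), 'wrist_torque': array([-0.02474584, -0.02401522,  0.00428197]), 'gripper_width': 1.0024213747930242}
{'fovy': 61.67669244009862, 'cx': 322.8371097088981, 'cy': 242.8860326657703, 'distortion': array([-0.06536313,  0.        ,  0.        ,  0.        ,  0.        ]), 'origin': array([0.11917644, 0.64301872, 0.38437655]), 'rotation': array([-0.11038999, -0.08030235,  0.58869629,  0.79674479])}
```

View pics/top0.png

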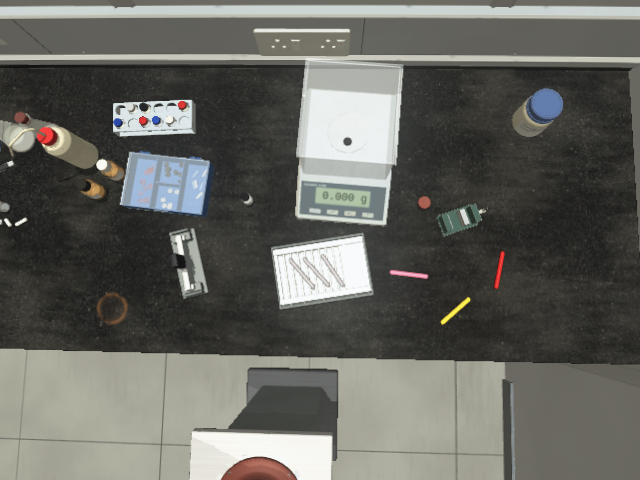

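View pics/scene0.png

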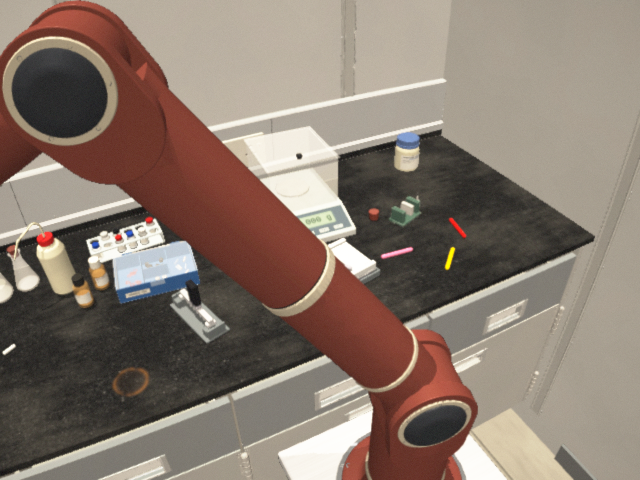

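Top view: the rake on its rest is at (188,262) with its black grip at about (179,261). The tray is at (322,270) with three skewed grey rods on it. The vial is at (248,200) and the stopper at (424,202). The only look-alikes are the pink (408,274), yellow (455,311) and red (500,270) rods, all off the tray. Nothing else looks like the rake. One close crop next to check.

```bash
cat > h.py <<'E'
import numpy as np, cv2
from scipy.spatial.transform import Rotation as R
from rig import env
def K(p):
    f=240/np.tan(np.radians(p['fovy'])/2); return np.array([[f,0,p['cx']],[0,f,p['cy']],[0,0,1]])
def px2w(p,uv,z):
    n=cv2.undistortPoints(np.array(uv,float).reshape(-1,1,2),K(p),p['distortion']).reshape(-1,2)
    d=R.from_quat(p['rotation']).apply(np.c_[n[:,0],-n[:,1],-np.ones(len(n))])
    return p['origin']+d*((np.atleast_1d(z)-p['origin'][2])/d[:,2])[:,None]
def w2px(p,X):
    c=R.from_quat(p['rotation']).inv().apply(np.atleast_2d(X)-p['origin'])*[1,-1,-1]
    return cv2.projectPoints(c,np.zeros(3),np.zeros(3),K(p),p['distortion'])[0].reshape(-1,2)
def tool(o=None):
    o=o or env.get_obs(); r=R.from_quat(o['orientation']).as_matrix(); return o['tcp_pos'],r
def delta(target,o=None):
    t,r=tool(o); return 100*r.T@(np.array(target)-t)
E
python3 - <<'E'
from h import *
im=cv2.imread('pics/top0.png'); cv2.imwrite('pics/c1.png',cv2.resize(im[222:316,165:380],None,fx=3.7,fy=3.7,interpolation=cv2.INTER_CUBIC))
p=env.camera_params('top')
for nm,uv,z in [('grip',(179,261),.11),('rest',(188,263),.03),('tray',(322,270),.039),('vial',(248,200),.03),('stop',(424,202),.02)]:
    print(nm,px2w(p,[uv],z).round(3))
print(tool()[1].round(3))
E
```

```text
grip [[0.524 0.169 0.11 ]]
rest [[0.525 0.176 0.03 ]]
tray [[ 0.515 -0.13   0.039]]
vial [[0.674 0.044 0.03 ]]
stop [[ 0.678 -0.361  0.02 ]]
[[-0.001 -0.956  0.293]
 [-0.002  0.293  0.956]
 [-1.    -0.    -0.002]]
```

View pics/c1.png

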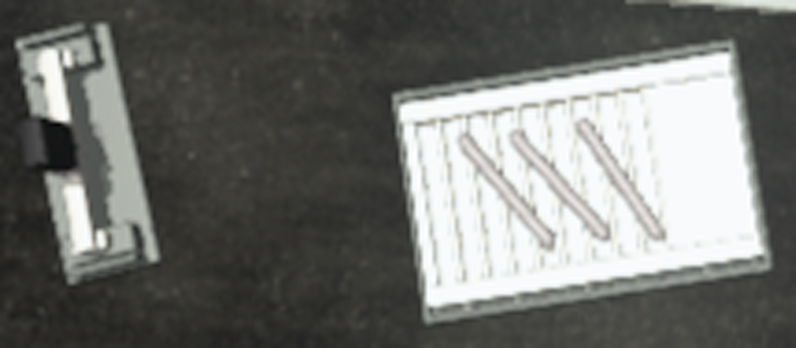

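The crop confirms the rake with its black grip on the grey rest. The tray's plain apron is at the right end (world -y), so the comb runs towards +y. The three grey rods are on the tray and the coloured ones are not involved. Next I measure the tray and rest and plan the approach.

```bash
python3 - <<'E'
from h import *
im=cv2.imread('pics/top0.png'); p=env.camera_params('top')
def rect(mask,z,nm):
    c=max(cv2.findContours(mask,cv2.RETR_EXTERNAL,cv2.CHAIN_APPROX_NONE)[0],key=cv2.contourArea)
    w=px2w(p,c.reshape(-1,2),z)[:,:2]
    r=cv2.minAreaRect((w*1000).astype(np.float32)); b=cv2.boxPoints(r)
    e=[(b[1]-b[0]),(b[2]-b[1])]; l=max(e,key=np.linalg.norm)
    print(nm,np.round(r[0],1),np.round(r[1],1),'long axis dir',(l/np.linalg.norm(l)).round(3))
g=cv2.cvtColor(im,cv2.COLOR_BGR2GRAY)
def roi(m,x0,x1,y0,y1):
    o=np.zeros_like(m);o[y0:y1,x0:x1]=m[y0:y1,x0:x1];return o
for th in (90,200):
  rect(roi((g>th).astype(np.uint8),262,385,230,312),.036 if th>150 else .018,f'tray{th}')
m=roi((g>60).astype(np.uint8),164,214,222,304); rect(m,.012,'rest')
blk=roi((g<35).astype(np.uint8),170,186,250,272)
d=delta((.52,.17,.26)); print(d)
E
```

```text
tray90 [ 515.7 -128.6] [145.  216.6] long axis dir [ 0.176 -0.984]
tray200 [ 515.7 -128.4] [124.6 204.3] long axis dir [ 0.176 -0.984]
rest [534.7 169.3] [170.8 102.4] long axis dir [0.987 0.158]
[ -2.76017345 -44.72222062 -33.4325933 ]
```

play_rows:
  moves:
    - [-0.5,-4.5,-3.3,-0.1,9.3]
    - [-1,-9,-6.7,-0.2,9.3]
    - [-1.5,-13.5,-10,-0.3,9.3]
    - [-2,-18,-13.4,-0.4,9.3]
    - [-2.5,-22.5,-16.8,-0.57,9.3]

```text
clock: 0.72
tcp_pos: [0.3573, 0.3929, 0.2574]
orientation: [0.564, -0.426, -0.564, -0.426]
force: [0.3, 1.3, 0.9]
gripper_width: 0.999
```

```bash
python3 - <<'E'
from h import *
o=env.get_obs(); print(o['clock'],o['tcp_pos'],o['qpos'].round(2),tool(o)[1].round(3)); print(delta((.50,.18,.26)))
E
```

```text
0.725 [0.35730438 0.39292439 0.25744678] [-0.77  0.41 -0.15  1.73  0.07  1.01  0.9 ] [[-0.    -0.962 -0.274]
 [-0.001 -0.274  0.962]
 [-1.     0.    -0.001]]
[ -0.24121009  -7.88985135 -24.38740693]
```

play_rows:
  moves:
    - [0,-1.8,-5.2,0,9.3]
    - [0,-3.6,-10.4,0,9.3]
    - [0,-5.4,-15.6,0,9.3]
    - [0,-7.2,-21,0,9.3]
    - [0,-7.8,-24,0,9.3]

```text
clock: 1.35
tcp_pos: [0.4977, 0.1807, 0.2572]
orientation: [0.563, -0.429, -0.562, -0.428]
force: [-1.2, -0.4, -0.2]
gripper_width: 1.002
```

```bash
python3 - <<'E'
from h import *
import json
o=env.get_obs(); p=env.camera_params('wrist'); f=env.grab_frame('wrist')
cv2.imwrite('pics/w1.png',cv2.cvtColor(f,cv2.COLOR_RGB2BGR))
json.dump({k:np.array(v).tolist() for k,v in p.items()},open('w1.json','w'))
print(o['clock'],o['tcp_pos'],o['qpos'].round(2),p['origin'],R.from_quat(p['rotation']).as_matrix()[:,2])
E
```

```text
1.35 [0.49772056 0.18072988 0.25717613] [-0.33  0.4  -0.09  1.73  0.04  1.01  1.41] [0.42567352 0.16126966 0.40999289] [-0.26079844 -0.06913537  0.96291457]
```

View pics/w1.png

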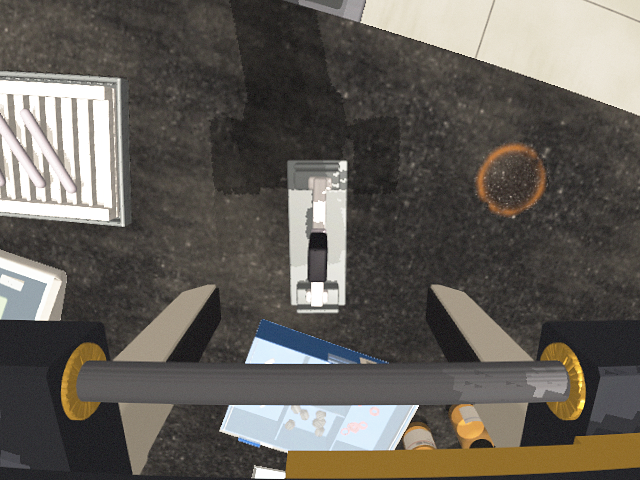

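The wrist view shows the rest from (289,160) to (347,312), with the black grip block around (318,256). The fingers are well to either side. I'll measure the grip block and the rest's edges.

```bash
python3 - <<'E'
from h import *
import json
p={k:np.array(v) for k,v in json.load(open('w1.json')).items()}
im=cv2.imread('pics/w1.png'); g=cv2.cvtColor(im,cv2.COLOR_BGR2GRAY)
# rest edges rows 200..290
L=[];Rr=[]
for v in range(196,296,4):
    row=g[v,270:366]; c=np.where(row>110)[0]+270; L.append((c.min(),v)); Rr.append((c.max()+1,v))
for e in (L,Rr):
    w=px2w(p,e,.01); q=np.polyfit(w[:,0],w[:,1],1); print('edge slope dy/dx',q[0].round(4),'y at x=.525',np.polyval(q,.525).round(4), 'res',np.abs(w[:,1]-np.polyval(q,w[:,0])).max().round(4), e[0],e[-1])
m=((g<60)).astype(np.uint8); o=np.zeros_like(m); o[215:300,298:340]=m[215:300,298:340]
n,lab,st,ce=cv2.connectedComponentsWithStats(o); i=1+st[1:,4].argmax(); print(st[i],ce[i])
for v in range(st[i][1]-4,st[i][1]+st[i][3]+4,2):
    print(v,g[v,302:336:2])
cv2.imwrite('pics/c2.png',cv2.resize(im[150:320,270:370],None,fx=3.5,fy=3.5,interpolation=cv2.INTER_CUBIC))
E
```

```text
edge slope dy/dx 0.2556 y at x=.525 0.1512 res 0.0118 (np.int64(288), 196) (np.int64(290), 292)
edge slope dy/dx 0.276 y at x=.525 0.2128 res 0.0008 (np.int64(347), 196) (np.int64(346), 292)
[308 233  19  49 422] [317.51658768 249.40521327]
229 [210 214 156 118 112 131 131 134 144 141 135 140 204 214 217 214 216]
231 [209 217 110 114 111 135 140 143 145 138 158 252 205 215 212 212 213]
233 [211 213 142 118  86  27  23  22  20  16  12  35 147 213 213 217 212]
235 [209 211 155 115  46  21  29  28  24  27  22  23  59 219 214 213 213]
237 [209 209 196 114  31  28  13  24  18  29  20  29  14 217 212 215 212]
239 [210 208 214 189  23  32  33  26  29  30  28  28  14 218 211 211 211]
241 [207 214 210 173  16  31  26  18  28  27  31  26  18 203 212 212 210]
243 [206 210 212 149  26  26  21  24  25  28  34  22   9 204 212 210 214]
245 [210 208 210 141  21  29  25  29  26  25  26  26  16 203 212 212 213]
247 [211 209 213 106  20  32  28  25  32  30  21  26  12 196 212 211 212]
249 [207 207 214  98  41  51  53  54  44  49  47  46  26 192 211 210 212]
251 [208 208 215  72  68  81  74  79  82  87 
[... 586 characters left out ...]
2  84  79  64  23 236 232 230 231]
269 [228 228 237  43  71  77  78  81  81  79  84  63  46 233 229 228 231]
271 [226 226 236  28  69  79  77  80  79  78  78  66  63 234 228 229 228]
273 [225 227 237  27  69  76  77  77  72  74  75  53  63 233 225 227 229]
275 [227 227 236  31  67  74  75  74  77  74  75  62  63 232 227 227 227]
277 [227 227 239  34  68  73  73  67  71  67  72  54  94 232 228 229 229]
279 [231 232 153  52  70  73  72  68  68  69  71  55  92 237 234 230 231]
281 [133 168 142 108  54  38  35  31  37  40  45  48 133 140 134 183 155]
283 [ 93  95  92  93  80 255 255 255 255 255 255  88  89  93  91  91  87]
285 [ 87  87  84  85  74 255 255 255 255 255 255  74  87  84  88  85  84]
```

View pics/c2.png

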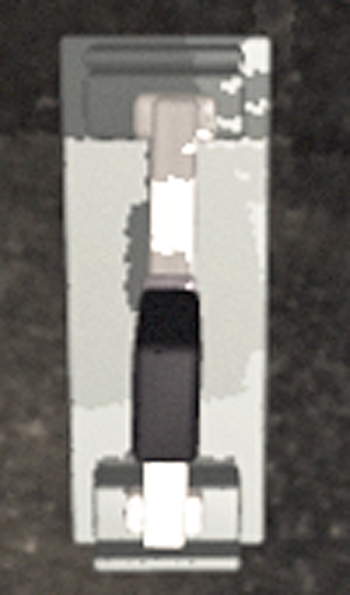

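The crop shows the grip's top face at rows 249–281, columns 308–327, with its near side above it. The rake stands square on the rest.

```bash
python3 - <<'E'
from h import *
import json
p={k:np.array(v) for k,v in json.load(open('w1.json')).items()}
w=px2w(p,[(308.8,249),(327,249),(308,281),(326,281)],.104)*1000
print(w.round(1)[:,:2]); c=w.mean(0)/1000; print('grip',c.round(4),'w',np.linalg.norm(w[1]-w[0]),np.linalg.norm(w[3]-w[2]),'len',np.linalg.norm(w[2]-w[0]))
e=px2w(p,[(289,160),(347,160),(347,305),(291,305)],.008); print('base corners',e.round(4),e.mean(0))
xd=np.array([-.266,.964]); 
t,r=tool(); print(r.round(4), np.arctan2(*r[:2,2]))
# TCP target: grasp point lies 5mm behind TCP; grip centre z=.024+.055=.079 -> TCP z .074 
print('delta',delta((c[0],c[1],.078)), t)
E
```

```text
[[516.4 173.8]
 [512.5 187.8]
 [542.8 180.1]
 [538.9 194.2]]
grip [0.5276 0.184  0.104 ] w 14.450771256734448 14.628418584442839 len 27.142958772719023
base corners [[0.4616 0.1356 0.008 ]
 [0.4465 0.1907 0.008 ]
 [0.5953 0.234  0.008 ]
 [0.6114 0.1752 0.008 ]] [0.52868873 0.18389092 0.008     ]
[[ 1.000e-03 -9.659e-01 -2.590e-01]
 [-5.300e-03 -2.590e-01  9.659e-01]
 [-1.000e+00  4.000e-04 -5.300e-03]] -0.2619852471650627
delta [17.90745215 -2.92961636  0.07524135] [0.49935531 0.17658891 0.25708699]
```

play_rows:
  moves:
    - [3,-2.9,0.1,0,9.3]
    - [8,-2.9,0.1,0,6]
    - [13,-2.9,0.1,0,5]
    - [17,-2.9,0.1,0,4]
    - [17.9,-2.9,0.1,0,4]

```text
clock: 2.02
tcp_pos: [0.5216, 0.193, 0.076]
orientation: [-0.562, 0.429, 0.565, 0.425]
force: [0.3, 0.4, 0.3]
gripper_width: 0.616
```

```bash
python3 - <<'E'
from h import *
o=env.get_obs(); print(o['clock'],o['tcp_pos'],o['force'],o['gripper_width'],o['qpos'].round(2),tool(o)[1].round(4)); print(delta((.528,.184,.077)))
E
```

```text
2.025 [0.52160597 0.1929554  0.07599356] [0.32188699 0.43614177 0.32432952] 0.6156004187553541 [-0.35  0.68 -0.07  1.85  0.08  0.62  1.38] [[-6.000e-03 -9.630e-01 -2.694e-01]
 [-2.200e-03 -2.694e-01  9.630e-01]
 [-1.000e+00  6.300e-03 -5.000e-04]]
[-0.10248315 -0.37381646 -1.03475397]
```

play_rows:
  moves:
    - [0,0,0,0,4]
    - [0,0,0,0,4]

```text
clock: 2.28
tcp_pos: [0.525, 0.194, 0.0804]
orientation: [0.564, -0.426, -0.563, -0.429]
force: [-0.8, 0.4, -0.0]
gripper_width: 0.444
```

```bash
python3 - <<'E'
from h import *
o=env.get_obs(); print(o['clock'],o['tcp_pos'],o['qd'].round(3),o['force'],tool(o)[1].round(4)); print(delta((.528,.184,.077)))
E
```

```text
2.275 [0.52502825 0.19396016 0.08040114] [ 0.002 -0.006 -0.001  0.003  0.002 -0.003  0.   ] [-0.76064157  0.35477769 -0.00386207] [[ 3.200e-03 -9.632e-01 -2.689e-01]
 [ 1.400e-03 -2.689e-01  9.632e-01]
 [-1.000e+00 -3.500e-03  5.000e-04]]
[ 0.33970359 -0.01720445 -1.03939594]
```

play_rows:
  moves:
    - [0.3,0,-1,0,4]
    - [0.3,0,-1,0,4]
    - [0.3,0,-1,0,1]
    - [0.3,0,-1,0,1]
    - [0.3,0,-1,0,1]
  newtons: 50

```text
clock: 2.9
tcp_pos: [0.5265, 0.1839, 0.0757]
orientation: [-0.563, 0.427, 0.563, 0.427]
force: [-1.0, 0.7, 0.9]
gripper_width: 0.171
```

play_rows:
  moves:
    - [0,0,0,0,0.5]
    - [0,0,0,0,0.5]
    - [0,0,0,0,0.5]

```text
clock: 3.28
tcp_pos: [0.5264, 0.1839, 0.0756]
orientation: [-0.563, 0.427, 0.563, 0.427]
force: [-0.6, -0.0, 0.0]
gripper_width: 0.172
```

```bash
python3 - <<'E'
from h import *
o=env.get_obs(); print(o['clock'],o['tcp_pos'],o['force'],o['gripper_width']*93,tool(o)[1].round(4))
E
```

```text
3.275 [0.52644945 0.18386054 0.0756488 ] [-0.58363008 -0.02394023  0.02654658] 15.95625082004998 [[-1.000e-04 -9.631e-01 -2.690e-01]
 [ 1.000e-04 -2.690e-01  9.631e-01]
 [-1.000e+00  1.000e-04  1.000e-04]]
```

Gripped: the opening reads 16 mm and there is no side load. TCP z is 75.6 mm, so the rake's origin lies 51.6 mm below the TCP. Next is the lift and carry to the start point.

play_rows:
  moves:
    - [-2,0,0,0,0.5]
    - [-4,0,0,0,0.5]
    - [-6,0,0,0,0.5]
    - [-6,1,-4,0,0.5]
    - [-6,2.4,-9,0.02,0.5]

```text
clock: 3.9
tcp_pos: [0.5276, 0.0909, 0.1357]
orientation: [0.56, -0.432, -0.56, -0.433]
force: [0.0, -1.0, -0.9]
gripper_width: 0.167
```

play_rows:
  moves:
    - [0,1.4,-5,0.02,0.5]
    - [0,2.7,-10,0.04,0.5]
    - [0,4.1,-15,0.06,0.5]
    - [0,5.4,-20,0.075,0.5]
    - [0,6.7,-24,0.075,0.5]

```text
clock: 4.53
tcp_pos: [0.522, -0.1612, 0.1353]
orientation: [-0.542, 0.455, 0.542, 0.454]
force: [0.4, -0.1, -1.5]
gripper_width: 0.166
```

play_rows:
  moves:
    - [0,0.5,-3,0,0.5]
    - [0,0.7,-5,0,0.5]
    - [0,0.7,-5.2,0,0.5]
    - [0,0.7,-5.2,0,0.5]
    - [0,0.7,-5.2,0,0.5]

```text
clock: 5.15
tcp_pos: [0.5252, -0.2089, 0.1356]
orientation: [-0.543, 0.453, 0.543, 0.453]
force: [-0.2, -1.3, -2.3]
gripper_width: 0.174
```

```bash
cat >> h.py <<'E'
C=np.array([.5157,-.1285]); TX=np.array([-.176,.984]); TY=np.array([-.984,-.176])
def stat(off=.0516,yo=-.0015):
    o=env.get_obs(); t,r=tool(o); d=t[:2]-C
    print('t %.2f'%o['clock'],'rake tray x,y mm',(1000*d@TX).round(1),(1000*(d@TY+yo)).round(1),'feet z mm',round(1000*(t[2]-off),1),'F tray x,y,z',(o['force'][:2]@TX).round(2),(o['force'][:2]@TY).round(2),o['force'][2].round(2),'zdir',r[:,2].round(4),'xdir',r[:,0].round(4),'yaw err',np.arctan2(r[0,2]*TX[1]-r[1,2]*TX[0],r[:2,2]@TX).round(4),'qd',np.abs(o['qd']).max().round(3))
E
python3 - <<'E'
from h import *
stat(); t,r=tool(); print(delta(np.r_[C-.085*TX+.0015*TY,.12]))
cv2.imwrite('pics/top1.png',cv2.cvtColor(env.grab_frame('top'),cv2.COLOR_RGB2BGR)[222:316,165:380])
E
```

```text
t 5.15 rake tray x,y mm -80.8 3.3 feet z mm 84.0 F tray x,y,z -1.22 0.45 -2.3 zdir [-0.1792  0.9838  0.0012] xdir [-2.0e-04  1.2e-03 -1.0e+00] yaw err -0.0032 qd 0.005
[ 1.56402872 -0.32600686 -0.41786333]
```

play_rows:
  moves:
    - [1,-0.3,-0.4,0,0.5]
    - [2.5,-0.3,-0.4,0,0.5]
    - [3.7,-0.3,-0.4,0,0.5]
    - [4.2,-0.3,-0.4,0,0.5]
    - [4.2,-0.3,-0.4,0,0.5]

```text
clock: 5.82
tcp_pos: [0.5283, -0.2143, 0.093]
orientation: [-0.542, 0.454, 0.543, 0.454]
force: [0.1, -0.5, -1.2]
gripper_width: 0.17
```

```bash
python3 - <<'E'
from h import *
stat(); f=env.grab_frame('wrist'); cv2.imwrite('pics/w2.png',cv2.cvtColor(f,cv2.COLOR_RGB2BGR))
E
```

```text
t 5.83 rake tray x,y mm -86.6 1.2 feet z mm 41.4 F tray x,y,z -0.48 0.01 -1.24 zdir [-1.763e-01  9.843e-01  6.000e-04] xdir [-1.1e-03  4.0e-04 -1.0e+00] yaw err -0.0003 qd 0.014
```

View pics/w2.png

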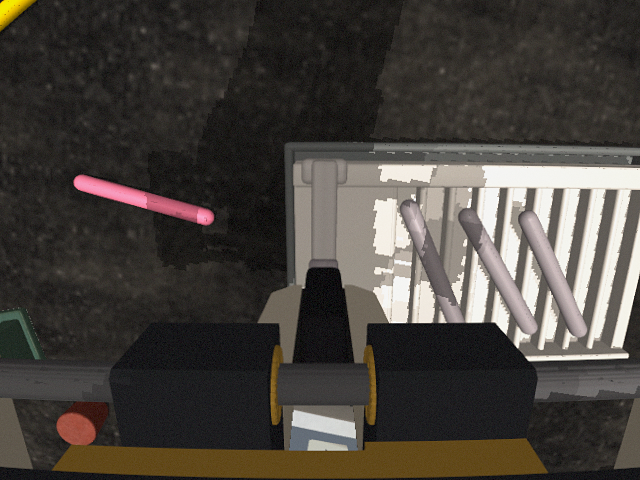

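The near foot at (325,172) sits over the near rail (rows 163–188), square to it. The rods lie clear ahead from column 400 on. Now I feel for the rails.

play_rows:
  moves:
    - [0.1,-0.1,0,0,0.5]
    - [0.2,-0.1,0,0,0.5]
    - [0.2,-0.1,0,0,0.5]

```text
clock: 6.25
tcp_pos: [0.5296, -0.2142, 0.0918]
orientation: [0.542, -0.454, -0.542, -0.454]
force: [0.2, 0.3, -2.4]
gripper_width: 0.17
```

play_rows:
  moves:
    - [0.1,0,0,0,0.5]
    - [0.1,0,0,0,0.5]

```text
clock: 6.5
tcp_pos: [0.5294, -0.2142, 0.0906]
orientation: [-0.542, 0.454, 0.542, 0.454]
force: [0.7, 0.4, -0.9]
gripper_width: 0.172
```

```bash
python3 - <<'E'
from h import *
stat()
E
```

```text
t 6.50 rake tray x,y mm -86.8 0.1 feet z mm 39.0 F tray x,y,z 0.29 -0.72 -0.89 zdir [-0.1763  0.9843  0.    ] xdir [-2.e-04  0.e+00 -1.e+00] yaw err -0.0003 qd 0.002
```

play_rows:
  moves:
    - [0.06,0,0,0,0.5]
    - [0.06,0,0,0,0.5]

```text
clock: 6.75
tcp_pos: [0.5295, -0.2142, 0.09]
orientation: [-0.542, 0.454, 0.542, 0.454]
force: [-0.1, 0.6, -1.4]
gripper_width: 0.17
```

play_rows:
  moves:
    - [0.06,0,0,0,0.5]
    - [0.06,0,0,0,0.5]

```text
clock: 7.0
tcp_pos: [0.5296, -0.2143, 0.0896]
orientation: [0.542, -0.454, -0.542, -0.454]
force: [0.3, 0.5, -0.0]
gripper_width: 0.169
```

play_rows:
  moves:
    - [0.06,0,0,0,0.5]
    - [0.06,0,0,0,0.5]

```text
clock: 7.25
tcp_pos: [0.5296, -0.2144, 0.0891]
orientation: [0.542, -0.454, -0.542, -0.454]
force: [-0.7, -0.1, 0.7]
gripper_width: 0.166
```

play_rows:
  moves:
    - [0,0,0,0,0.5]

```text
clock: 7.38
tcp_pos: [0.5296, -0.2144, 0.0891]
orientation: [0.542, -0.454, -0.542, -0.454]
force: [-0.2, -0.5, 1.0]
gripper_width: 0.17
```

play_rows:
  moves:
    - [0.06,0,0,0,0.5]
    - [0.06,0,0,0,0.5]

```text
clock: 7.62
tcp_pos: [0.5297, -0.2145, 0.0886]
orientation: [0.543, -0.454, -0.542, -0.454]
force: [-0.7, -0.6, 3.1]
gripper_width: 0.164
```

play_rows:
  moves:
    - [0,0,0,0,0.5]

```text
clock: 7.75
tcp_pos: [0.5297, -0.2145, 0.0885]
orientation: [0.543, -0.454, -0.542, -0.454]
force: [0.1, -0.6, 2.7]
gripper_width: 0.168
```

```bash
python3 - <<'E'
from h import *
stat(); print(env.get_obs()['wrist_torque'])
E
```

```text
t 7.75 rake tray x,y mm -87.1 -0.2 feet z mm 36.9 F tray x,y,z -0.63 0.01 2.75 zdir [-1.762e-01  9.844e-01 -6.000e-04] xdir [ 5.e-04 -5.e-04 -1.e+00] yaw err -0.0001 qd 0.002
[-0.12011588  0.19105978  0.04916722]
```

play_rows:
  moves:
    - [0,0,0.25,0,0.5]
    - [0,0,0.5,0,0.5]
    - [0,0,0.75,0,0.5]
    - [0,0,1,0,0.5]
    - [0,0,1.2,0,0.5]

```text
clock: 8.38
tcp_pos: [0.5279, -0.2026, 0.0886]
orientation: [0.543, -0.454, -0.542, -0.454]
force: [1.0, -3.8, 3.4]
gripper_width: 0.171
```

```bash
python3 - <<'E'
from h import *
stat()
E
```

```text
t 8.38 rake tray x,y mm -75.1 -0.5 feet z mm 37.0 F tray x,y,z -3.92 -0.29 3.44 zdir [-1.762e-01  9.843e-01 -9.000e-04] xdir [ 1.3e-03 -7.0e-04 -1.0e+00] yaw err -0.0002 qd 0.025
```

play_rows:
  moves:
    - [0,0,0.25,0,0.5]
    - [0,0,0.5,0,0.5]
    - [0,0,0.75,0,0.5]
    - [0,0,1,0,0.5]
    - [0,0,1.2,0,0.5]

```text
clock: 9.0
tcp_pos: [0.5255, -0.1908, 0.0885]
orientation: [0.543, -0.454, -0.542, -0.454]
force: [0.8, -4.9, 6.0]
gripper_width: 0.169
```

```bash
python3 - <<'E'
from h import *
stat()
p=env.camera_params('top'); im=cv2.cvtColor(env.grab_frame('top'),cv2.COLOR_RGB2BGR)
cv2.imwrite('pics/top2.png',im[222:316,240:400])
# rod ends from first top crop
for a,b in [((582,125),(657,236)),((518,135),(604,235)),((466,140),(548,244))]:
    q=px2w(p,[(165+a[0]/3.7,222+a[1]/3.7),(165+b[0]/3.7,222+b[1]/3.7)],.036)[:,:2]-C
    print((1000*q@TX).round(1),(1000*q@TY).round(1))
E
```

```text
t 9.00 rake tray x,y mm -63.1 -0.2 feet z mm 36.9 F tray x,y,z -4.93 0.07 5.97 zdir [-1.762e-01  9.844e-01 -8.000e-04] xdir [ 6.e-04 -7.e-04 -1.e+00] yaw err -0.0001 qd 0.028
[ -7.2 -41.5] [-31.   42.4]
[ 32.1 -10. ] [-31.   36.8]
[63.9 24.1] [-33.  37.]
```

play_rows:
  moves:
    - [-0.03,0,0.2,0,0.5]
    - [-0.05,0,0.4,0,0.5]
    - [-0.06,0,0.6,0,0.5]
    - [-0.06,0,0.8,0,0.5]
    - [-0.06,0,1,0,0.5]

```text
clock: 9.68
tcp_pos: [0.5233, -0.1805, 0.0888]
orientation: [-0.542, 0.454, 0.542, 0.454]
force: [0.3, -3.4, 4.3]
gripper_width: 0.171
```

```bash
python3 - <<'E'
from h import *
stat()
E
```

```text
t 9.68 rake tray x,y mm -52.5 0.1 feet z mm 37.2 F tray x,y,z -3.41 0.35 4.3 zdir [-1.764e-01  9.843e-01  2.000e-04] xdir [-5.e-04  1.e-04 -1.e+00] yaw err -0.0004 qd 0.027
```

play_rows:
  moves:
    - [-0.01,0,0.2,0,0.5]
    - [-0.02,0,0.4,0,0.5]
    - [-0.03,0,0.6,0,0.5]
    - [-0.03,0,0.8,0,0.5]
    - [-0.03,0,1,0,0.5]

```text
clock: 10.3
tcp_pos: [0.5215, -0.1706, 0.089]
orientation: [-0.542, 0.454, 0.543, 0.454]
force: [0.6, -1.7, 2.8]
gripper_width: 0.172
```

```bash
python3 - <<'E'
from h import *
stat()
E
```

```text
t 10.30 rake tray x,y mm -42.4 0.2 feet z mm 37.4 F tray x,y,z -1.79 -0.31 2.83 zdir [-1.765e-01  9.843e-01  4.000e-04] xdir [-7.e-04  3.e-04 -1.e+00] yaw err -0.0004 qd 0.027
```

play_rows:
  moves:
    - [0,0,0.2,0,0.5]
    - [0,0,0.4,0,0.5]
    - [-0.01,0,0.6,0,0.5]
    - [-0.01,0,0.8,0,0.5]
    - [-0.01,0,1,0,0.5]

```text
clock: 10.92
tcp_pos: [0.5198, -0.1607, 0.0891]
orientation: [-0.542, 0.454, 0.543, 0.454]
force: [0.8, -2.4, 2.3]
gripper_width: 0.175
```

```bash
python3 - <<'E'
from h import *
stat()
E
```

```text
t 10.93 rake tray x,y mm -32.4 0.1 feet z mm 37.5 F tray x,y,z -2.56 -0.41 2.29 zdir [-1.765e-01  9.843e-01  4.000e-04] xdir [-5.e-04  3.e-04 -1.e+00] yaw err -0.0004 qd 0.029
```

play_rows:
  moves:
    - [0.02,0,0.2,0,0.5]
    - [0.02,0,0.4,0,0.5]
    - [0.02,0,0.6,0,0.5]
    - [0.01,0,0.8,0,0.5]
    - [0.01,0,1,0,0.5]

```text
clock: 11.55
tcp_pos: [0.5181, -0.151, 0.0891]
orientation: [-0.542, 0.454, 0.542, 0.454]
force: [-0.3, -2.5, 1.9]
gripper_width: 0.169
```

```bash
python3 - <<'E'
from h import *
stat()
im=cv2.cvtColor(env.grab_frame('wrist'),cv2.COLOR_RGB2BGR); cv2.imwrite('pics/w3.png',im)
E
```

```text
t 11.55 rake tray x,y mm -22.6 0.0 feet z mm 37.5 F tray x,y,z -2.43 0.79 1.85 zdir [-1.764e-01  9.843e-01  2.000e-04] xdir [-2.e-04  1.e-04 -1.e+00] yaw err -0.0003 qd 0.029
```

View pics/w3.png

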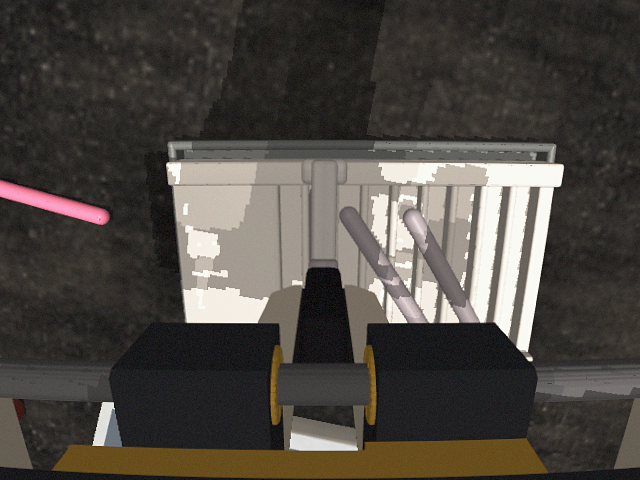

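Two rods are still visible ahead of the rake, at (345,210) and (412,212). The first is under the bar, probably dropped. The press is near the low end, so I add a little.

play_rows:
  moves:
    - [0.03,0,0.2,0,0.5]
    - [0.03,0,0.4,0,0.5]
    - [0.02,0,0.6,0,0.5]
    - [0.02,0,0.8,0,0.5]
    - [0.02,0,1,0,0.5]

```text
clock: 12.22
tcp_pos: [0.5166, -0.1413, 0.089]
orientation: [0.542, -0.454, -0.542, -0.454]
force: [0.4, -2.6, 4.1]
gripper_width: 0.172
```

```bash
python3 - <<'E'
from h import *
stat()
E
```

```text
t 12.22 rake tray x,y mm -12.7 -0.1 feet z mm 37.4 F tray x,y,z -2.66 0.08 4.1 zdir [-1.764e-01  9.843e-01 -1.000e-04] xdir [ 2.e-04 -1.e-04 -1.e+00] yaw err -0.0003 qd 0.029
```

Press is about 5.7 N and drag is low. Continuing.

play_rows:
  moves:
    - [0,0,0.2,0,0.5]
    - [0,0,0.4,0,0.5]
    - [0,0,0.6,0,0.5]
    - [-0.01,0,0.8,0,0.5]
    - [-0.01,0,1,0,0.5]

```text
clock: 12.85
tcp_pos: [0.5146, -0.1313, 0.089]
orientation: [-0.542, 0.454, 0.542, 0.454]
force: [0.1, -2.2, 0.9]
gripper_width: 0.169
```

```bash
python3 - <<'E'
from h import *
stat()
E
```

```text
t 12.85 rake tray x,y mm -2.5 0.1 feet z mm 37.4 F tray x,y,z -2.2 0.32 0.86 zdir [-1.764e-01  9.843e-01  2.000e-04] xdir [-4.e-04  1.e-04 -1.e+00] yaw err -0.0003 qd 0.03
```

play_rows:
  moves:
    - [0.03,0,0.2,0,0.5]
    - [0.03,0,0.4,0,0.5]
    - [0.03,0,0.6,0,0.5]
    - [0.03,0,0.8,0,0.5]
    - [0.03,0,0.9,0,0.5]

```text
clock: 13.48
tcp_pos: [0.5132, -0.1225, 0.0888]
orientation: [0.542, -0.454, -0.542, -0.454]
force: [0.4, -4.2, 2.9]
gripper_width: 0.171
```

```bash
python3 - <<'E'
from h import *
stat()
E
```

```text
t 13.47 rake tray x,y mm 6.3 -0.1 feet z mm 37.2 F tray x,y,z -4.18 0.39 2.9 zdir [-0.1765  0.9843 -0.    ] xdir [ 0. -0. -1.] yaw err -0.0004 qd 0.012
```

play_rows:
  moves:
    - [0.01,0,0.2,0,0.5]
    - [0.01,0,0.4,0,0.5]
    - [0.01,0,0.6,0,0.5]
    - [0.01,0,0.8,0,0.5]
    - [0.01,0,0.9,0,0.5]

```text
clock: 14.1
tcp_pos: [0.5116, -0.1135, 0.0887]
orientation: [-0.542, 0.454, 0.542, 0.454]
force: [1.1, -3.8, 3.8]
gripper_width: 0.169
```

```bash
python3 - <<'E'
from h import *
stat()
im=cv2.cvtColor(env.grab_frame('wrist'),cv2.COLOR_RGB2BGR); cv2.imwrite('pics/w4.png',im)
E
```

```text
t 14.10 rake tray x,y mm 15.5 -0.1 feet z mm 37.1 F tray x,y,z -3.92 -0.43 3.84 zdir [-1.767e-01  9.843e-01  2.000e-04] xdir [ 1.e-04  2.e-04 -1.e+00] yaw err -0.0006 qd 0.014
```

View pics/w4.png

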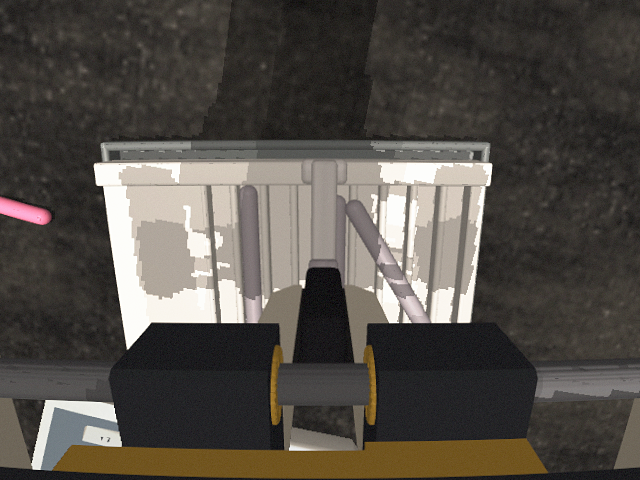

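Rod A is lying square in a groove behind the rake at (250,250). Rod B is just ahead of the bar at (340,200), being turned. Rod C is still skewed at (355,205)–(415,310). Continuing.

play_rows:
  moves:
    - [0,0,0.2,0,0.5]
    - [0,0,0.4,0,0.5]
    - [0.01,0,0.6,0,0.5]
    - [0.01,0,0.7,0,0.5]
    - [0.01,0,0.8,0,0.5]

```text
clock: 14.78
tcp_pos: [0.5101, -0.1059, 0.0886]
orientation: [0.542, -0.454, -0.542, -0.454]
force: [1.4, -3.2, 3.1]
gripper_width: 0.166
```

```bash
python3 - <<'E'
from h import *
stat()
E
```

```text
t 14.78 rake tray x,y mm 23.2 0.0 feet z mm 37.0 F tray x,y,z -3.43 -0.77 3.12 zdir [-1.763e-01  9.843e-01 -1.000e-04] xdir [-0.e+00 -1.e-04 -1.e+00] yaw err -0.0002 qd 0.017
```

play_rows:
  moves:
    - [0.01,0,0.2,0,0.5]
    - [0.01,0,0.4,0,0.5]
    - [0.02,0,0.6,0,0.5]
    - [0.02,0,0.8,0,0.5]
    - [0.02,0,0.9,0,0.5]

```text
clock: 15.4
tcp_pos: [0.5085, -0.0969, 0.0884]
orientation: [-0.542, 0.454, 0.542, 0.454]
force: [0.2, -3.5, 4.2]
gripper_width: 0.167
```

```bash
python3 - <<'E'
from h import *
stat()
E
```

```text
t 15.40 rake tray x,y mm 32.3 0.0 feet z mm 36.8 F tray x,y,z -3.47 0.39 4.2 zdir [-0.1765  0.9843  0.    ] xdir [-1.e-04 -0.e+00 -1.e+00] yaw err -0.0004 qd 0.015
```

play_rows:
  moves:
    - [0,0,0.2,0,0.5]
    - [0,0,0.4,0,0.5]
    - [0,0,0.6,0,0.5]
    - [0.01,0,0.8,0,0.5]
    - [0.01,0,0.9,0,0.5]

```text
clock: 16.02
tcp_pos: [0.5069, -0.0881, 0.0883]
orientation: [-0.542, 0.454, 0.542, 0.454]
force: [0.2, -3.7, 3.9]
gripper_width: 0.17
```

```bash
python3 - <<'E'
from h import *
stat()
im=cv2.cvtColor(env.grab_frame('wrist'),cv2.COLOR_RGB2BGR); cv2.imwrite('pics/w5.png',im)
E
```

```text
t 16.02 rake tray x,y mm 41.3 0.1 feet z mm 36.7 F tray x,y,z -3.66 0.42 3.95 zdir [-0.1765  0.9843  0.    ] xdir [-2.e-04 -0.e+00 -1.e+00] yaw err -0.0004 qd 0.014
```

View pics/w5.png

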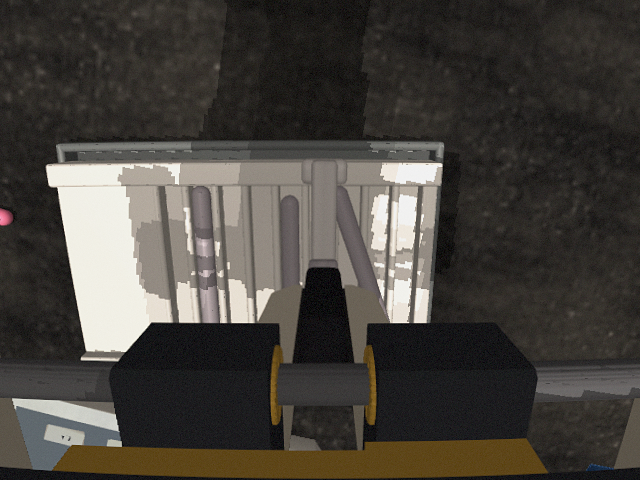

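Rods A (203,250) and B (290,240) lie square in separate grooves behind the rake. Rod C, at (342,195)–(375,290), is being turned. Continuing.

play_rows:
  moves:
    - [0,0,0.2,0,0.5]
    - [0,0,0.4,0,0.5]
    - [0.01,0,0.6,0,0.5]
    - [0.01,0,0.8,0,0.5]
    - [0.01,0,0.9,0,0.5]

```text
clock: 16.7
tcp_pos: [0.5053, -0.0791, 0.0881]
orientation: [-0.542, 0.454, 0.542, 0.454]
force: [0.5, -3.9, 4.1]
gripper_width: 0.17
```

```bash
python3 - <<'E'
from h import *
stat()
E
```

```text
t 16.70 rake tray x,y mm 50.4 0.0 feet z mm 36.5 F tray x,y,z -3.95 0.18 4.15 zdir [-1.765e-01  9.843e-01  1.000e-04] xdir [-2.e-04  1.e-04 -1.e+00] yaw err -0.0005 qd 0.014
```

play_rows:
  moves:
    - [0,0,0.2,0,0.5]
    - [0,0,0.4,0,0.5]
    - [0.01,0,0.6,0,0.5]
    - [0.01,0,0.8,0,0.5]
    - [0.01,0,0.9,0,0.5]

```text
clock: 17.32
tcp_pos: [0.5037, -0.0701, 0.088]
orientation: [-0.542, 0.454, 0.542, 0.454]
force: [0.1, -2.5, 3.3]
gripper_width: 0.169
```

```bash
python3 - <<'E'
from h import *
stat()
E
```

```text
t 17.32 rake tray x,y mm 59.5 0.1 feet z mm 36.4 F tray x,y,z -2.47 0.35 3.32 zdir [-1.766e-01  9.843e-01  3.000e-04] xdir [-3.e-04  2.e-04 -1.e+00] yaw err -0.0005 qd 0.015
```

play_rows:
  moves:
    - [0.01,0,0.2,0,0.5]
    - [0.01,0,0.4,0,0.5]
    - [0.01,0,0.6,0,0.5]
    - [0.02,0,0.8,0,0.5]
    - [0.02,0,0.9,0,0.5]

```text
clock: 17.95
tcp_pos: [0.5021, -0.0615, 0.0878]
orientation: [-0.542, 0.454, 0.542, 0.454]
force: [0.2, -3.4, 3.7]
gripper_width: 0.169
```

```bash
python3 - <<'E'
from h import *
stat()
im=cv2.cvtColor(env.grab_frame('wrist'),cv2.COLOR_RGB2BGR); cv2.imwrite('pics/w6.png',im)
g=cv2.cvtColor(im,cv2.COLOR_BGR2GRAY)
print(g[215,330:470:4]); print(g[250,350:470:4]); print(g[290,350:470:4])
E
```

```text
t 17.95 rake tray x,y mm 68.4 0.0 feet z mm 36.2 F tray x,y,z -3.33 0.42 3.65 zdir [-0.1765  0.9843  0.    ] xdir [-2.e-04  0.e+00 -1.e+00] yaw err -0.0005 qd 0.016
[127 118  93 132 133 141 139 141 141 143  94 143 242 242 115 119  39  39
  40  44  25  29  30  27  26  22  23  27  31  29  27  21  44  44  42]
[141 142 143 140 145 125 137 236 239  66  40  32  34  33  14  12  13  17
  18  20  26  26  25  18  13  20  31  32  27  37]
[102  97 100  99 101 134 136 222 132 127  28  41  40  44  42  38  33  46
  32  34  30  33  37  41  39  38  54  44  46  44]
```

play_rows:
  moves:
    - [0.01,0,0.2,0,0.5]
    - [0.01,0,0.4,0,0.5]
    - [0.01,0,0.6,0,0.5]
    - [0.02,0,0.8,0,0.5]
    - [0.02,0,0.9,0,0.5]

```text
clock: 18.62
tcp_pos: [0.5006, -0.0526, 0.0876]
orientation: [-0.542, 0.454, 0.542, 0.454]
force: [1.2, -3.1, 3.1]
gripper_width: 0.167
```

```bash
python3 - <<'E'
from h import *
stat()
E
```

```text
t 18.62 rake tray x,y mm 77.4 0.0 feet z mm 36.0 F tray x,y,z -3.29 -0.63 3.08 zdir [-0.1766  0.9843  0.    ] xdir [-1.e-04  0.e+00 -1.e+00] yaw err -0.0005 qd 0.015
```

play_rows:
  moves:
    - [0.01,0,0.2,0,0.5]
    - [0.01,0,0.4,0,0.5]
    - [0.01,0,0.6,0,0.5]
    - [0.02,0,0.8,0,0.5]
    - [0.02,0,0.9,0,0.5]

```text
clock: 19.25
tcp_pos: [0.499, -0.0437, 0.0874]
orientation: [-0.542, 0.454, 0.542, 0.454]
force: [0.9, -2.9, 2.7]
gripper_width: 0.172
```

```bash
python3 - <<'E'
from h import *
stat()
im=cv2.cvtColor(env.grab_frame('wrist'),cv2.COLOR_RGB2BGR); cv2.imwrite('pics/w7.png',im)
E
```

```text
t 19.25 rake tray x,y mm 86.4 0.1 feet z mm 35.8 F tray x,y,z -3.0 -0.42 2.66 zdir [-1.765e-01  9.843e-01  1.000e-04] xdir [-2.e-04  0.e+00 -1.e+00] yaw err -0.0005 qd 0.015
```

View pics/w7.png

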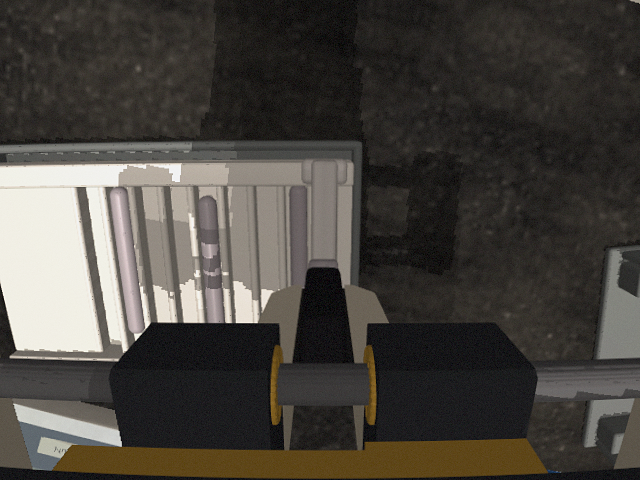

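The pass is complete at x = +86 mm. All three rods lie parallel in separate grooves, at columns 125, 210 and 300. Now I lift straight up and return the rake to the rest.

play_rows:
  moves:
    - [-1.5,0,0,0,0.5]
    - [-4,0,0,0,0.5]
    - [-6,0,0,0,0.5]
    - [-6,-1,3,0,0.5]
    - [-6,-2.4,8,-0.03,0.5]

```text
clock: 19.92
tcp_pos: [0.5079, 0.0389, 0.148]
orientation: [-0.548, 0.447, 0.549, 0.446]
force: [1.0, 0.8, -1.7]
gripper_width: 0.169
```

play_rows:
  moves:
    - [0,-1.3,4.5,-0.02,0.5]
    - [0,-2.6,8.5,-0.04,0.5]
    - [0,-3.6,12,-0.066,0.5]
    - [0,-3.9,13.5,-0.066,0.5]
    - [0,-3.9,13.5,-0.066,0.5]

```text
clock: 20.55
tcp_pos: [0.5179, 0.1799, 0.1473]
orientation: [-0.563, 0.427, 0.564, 0.426]
force: [1.0, 0.6, -1.3]
gripper_width: 0.169
```

play_rows:
  moves:
    - [0,0,0,0,0.5]
    - [0,0,0,0,0.5]

```text
clock: 20.8
tcp_pos: [0.519, 0.1771, 0.1474]
orientation: [0.563, -0.429, -0.563, -0.428]
force: [-0.2, 0.8, -1.7]
gripper_width: 0.167
```

```bash
python3 - <<'E'
from h import *
o=env.get_obs(); t,r=tool(o); print(t,r[:,2],o['force'],np.abs(o['qd']).max()); print(delta((.5264,.1839,.0756),o),'yaw deg',np.degrees(np.arctan2(-r[0,2],r[1,2])),'target 15.61')
E
```

```text
[0.51904599 0.1770787  0.14744605] [-0.26684454  0.96373899 -0.00107435] [-0.20195411  0.81667626 -1.71315566] 0.0070315268241286245
[ 7.18344296 -0.89608573  0.46887632] yaw deg 15.47659372408348 target 15.61
```

play_rows:
  moves:
    - [0,-0.9,0.5,0,0.5]
    - [2,-0.9,0.5,0,0.5]
    - [4,-0.9,0.5,0,0.5]
    - [5,-0.9,0.5,0,0.5]
    - [5,-0.9,0.5,0,0.5]

```text
clock: 21.42
tcp_pos: [0.5262, 0.1864, 0.0969]
orientation: [-0.563, 0.428, 0.564, 0.427]
force: [-0.5, 0.2, -1.3]
gripper_width: 0.171
```

play_rows:
  moves:
    - [0,0,0,0,0.5]

```text
clock: 21.55
tcp_pos: [0.5269, 0.1867, 0.0981]
orientation: [0.564, -0.427, -0.563, -0.428]
force: [0.1, -1.0, -0.9]
gripper_width: 0.172
```

```bash
python3 - <<'E'
from h import *
o=env.get_obs(); print(o['tcp_pos'],o['force'],delta((.5264,.1839,.0756),o))
E
```

```text
[0.52693359 0.1866637  0.09806722] [ 0.07355476 -1.01452217 -0.88799816] [ 2.24650637  0.12908334 -0.25206322]
```

play_rows:
  moves:
    - [0.6,0.1,-0.25,0,0.5]
    - [1.2,0.1,-0.25,0,0.5]
    - [1.7,0.1,-0.25,0,0.5]
    - [2,0.1,-0.25,0,0.5]
    - [2,0.1,-0.25,0,0.5]

```text
clock: 22.18
tcp_pos: [0.5258, 0.1838, 0.0771]
orientation: [-0.563, 0.427, 0.564, 0.427]
force: [-0.5, -0.3, -1.8]
gripper_width: 0.171
```

play_rows:
  moves:
    - [0.1,0,0,0,0.5]
    - [0.15,0,0,0,0.5]
    - [0.2,0,0,0,0.5]
    - [0.2,0,0,0,0.5]

```text
clock: 22.68
tcp_pos: [0.526, 0.1838, 0.0756]
orientation: [0.563, -0.427, -0.563, -0.427]
force: [0.2, 0.1, -0.3]
gripper_width: 0.167
```

play_rows:
  moves:
    - [0.03,0,0,0,0.5]
    - [0.03,0,0,0,0.5]

```text
clock: 22.92
tcp_pos: [0.5261, 0.1838, 0.0756]
orientation: [0.563, -0.427, -0.563, -0.427]
force: [-0.6, -0.4, 3.8]
gripper_width: 0.17
```

play_rows:
  moves:
    - [0,0,0,0,2.5]
    - [0,0,0,0,4]
    - [0,0,0,0,5]
    - [0,0,0,0,6]
    - [0,0,0,0,6]

```text
clock: 23.55
tcp_pos: [0.526, 0.1838, 0.0751]
orientation: [-0.563, 0.427, 0.563, 0.427]
force: [-0.3, 1.1, -0.0]
gripper_width: 0.626
```

play_rows:
  moves:
    - [-2,0,0,0,6]
    - [-5,0,0,0,7]
    - [-10,0,0,0,8]
    - [-15,0,0,0,9]
    - [-18,2.5,0,0,9]

```text
clock: 24.18
tcp_pos: [0.5036, 0.1775, 0.2578]
orientation: [0.564, -0.426, -0.562, -0.429]
force: [-0.1, -0.7, -0.3]
gripper_width: 0.961
```

play_rows:
  moves:
    - [0,0,0,0,9]
    - [0,0,0,0,9]
    - [0,0,0,0,9]

```text
clock: 24.55
tcp_pos: [0.5017, 0.1768, 0.2536]
orientation: [-0.563, 0.428, 0.564, 0.426]
force: [0.3, 0.1, 0.1]
gripper_width: 0.969
```

```bash
python3 - <<'E'
from h import *
o=env.get_obs(); print(o['clock'],o['tcp_pos'],o['force'])
p=env.camera_params('wrist'); im=cv2.cvtColor(env.grab_frame('wrist'),cv2.COLOR_RGB2BGR)
tp=cv2.cvtColor(env.grab_frame('top'),cv2.COLOR_RGB2BGR); cv2.imwrite('pics/top3.png',tp)
a=cv2.resize(im,(400,300)); b=cv2.resize(tp[180:330,160:460],(800,400),interpolation=cv2.INTER_CUBIC)
c=np.zeros((600,800,3),np.uint8); c[:200,:]=cv2.resize(im[140:340],(800,250))[:200]; c[200:]=b
cv2.imwrite('pics/fin.png',c)
E
```

```text
24.55 [0.50169494 0.17679282 0.25355438] [0.26332829 0.1025111  0.108758  ]
```

View pics/fin.png

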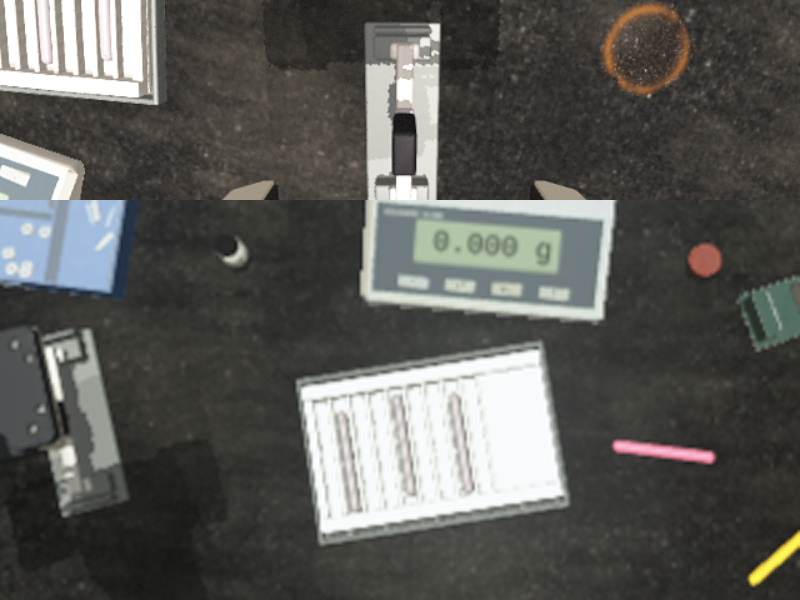

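All three rods look parallel in separate grooves, the rake is on its rest, and the vial and stopper are in place. Before handing in, a numeric check of the rods, vial and stopper.

```bash
python3 - <<'E'
from h import *
p=env.camera_params('top'); im=cv2.imread('pics/top3.png')
sx,sy=300/800,150/400
for a,b in [((343,415),(353,510)),((397,398),(409,493)),((454,396),(467,492))]:
    q=px2w(p,[(160+a[0]*sx,180+(a[1]-200)*sy),(160+b[0]*sx,180+(b[1]-200)*sy)],.028)[:,:2]-C
    print('rod ends tray x',(1000*q@TX).round(1),'y',(1000*q@TY).round(1))
a0=cv2.imread('pics/top0.png').astype(int); d=np.abs(a0-im).max(2)
for n,(u,v) in dict(vial=(248,200),stopper=(424,202),pink=(408,274)).items(): print(n,(d[v-12:v+13,u-12:u+13]>40).sum())
E
```

```text
rod ends tray x [70.  73.4] y [-32.8  47.9]
rod ends tray x [22.4 24.5] y [-39.9  41.1]
rod ends tray x [-25.7 -23.8] y [-34.   47.8]
vial 0
stopper 0
pink 0
```

```bash
python3 -c "
from rig import env
print(env.close_job())"
```

```text
the job is handed in; nothing more can be done
None
```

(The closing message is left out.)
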